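Try the slice gauge in the slicing stand's gaps

TASK

One of the two gaps of the slicing stand is set for thick slices, the other for thin. Find the one that the yellow gauge fits: take the gauge from its wooden rest, slide its blade down into a gap, and if it jams there lift it out and try the other; keep hold of it until it is fully home, then let go and leave it standing there. Leave the red gauge where it is in the rest.

Things in the scene. Friction and masses are not known exactly. Their poses are not given: they have to be found in the camera images.
- yellow_gauge_grip (a point): yellow plastic gauge, about 120 g, standing loose in a pocket of a fixed wooden rest: blade 60 mm wide (x), 12 mm thick (y), 95 mm tall; on top of it a grip block 36 (x) by 20 (y) by 60 mm tall. This point is the grip block's centre, 125 mm above the blade's lower edge; z up. The pocket holds the blade's lowest 40 mm; its walls end 48 mm above the table.
- red_gauge_grip (a point): red gauge, not to be used, standing in the other pocket of the rest, 140 mm from the yellow one; which pocket is whose varies. Same shape and size (both tops start 163 mm above the table) but its blade is 8 mm thick. This point is its grip block's centre, 125 mm above the blade's lower edge.
- gap_left (a point): mouth centre of the stand's left (+y) gap, 95 mm above table. x along the gap (100 mm long, open ends), y across, z up. Lead-ins narrow the 50 mm mouth over 25 mm down to a straight throat, flat floor 85 mm below mouth. Throat is 18 mm wide in one gap (gauge fits; home: its grip centre 40 mm above this point), 7 mm in the other (jams at about 103 mm); which is which varies.
- gap_right (a point): mouth centre of the right (-y) gap, 70 mm from the left one; same outside, mouth, height, axes and depth; its throat is the other width. The slicing stand is fixed: a dark steel base plate with two dull-green gap units side by side, with sloping bare-metal lead-ins at the top.

How it is judged:
By the outcome, as a careful person would: the job done as asked, in the order asked, and still so for the second after the job is handed in, with the robot touching nothing.
It also fails if it takes over 45 s, if anything falls off the work surface, if the arm or the gripper's body presses on something with over 40 N, if the wrist force passes 120 N, or if a joint passes its speed limit or range.

ROBOT

A 7-joint arm with a two-finger parallel gripper is mounted at the origin on the work surface. World frame = base frame: x ahead of the robot, y to its left, z up, the work surface at z = 0. Lengths are in m, angles in degrees, forces in N, time in s.
With the tool pointing down it reaches from about 0.4 to 0.875 m from the base axis. Payload 19.3 kg.
Tool frame: the origin (TCP) lies on the centre line of the jaws, within the pads' length; the fingertips stand 17 mm ahead of it and the grasp point (between the pads) lies 2 mm behind it; z points along the fingers, y is the line along which they close (so a half turn about z gives the same grasp; the last joint's range is limited). The gripper opens to 85 mm and grips with 20 to 120 N. Pads are 22 mm wide; open, the fingers measure 114 mm over their backs; the gripper's body (76 mm by 85 mm) begins 54 mm behind the grasp point. The pads swing forward as they close: fully open they stand 13 mm farther back than shut.
Start: joints at [70.52, 29.874, -2.08, 91.645, 1.215, 58.505, -6.463], TCP at [0.167, -0.602, 0.248] pointing down, gripper open.
Joint ranges: [-166.77, 166.77], [-17.47, 122.26], [-85.68, 81.53], [9.62, 139.38], [-72.42, 252.41], [9.2, 110.78], [-144.41, 144.41]. Speed limits (degrees/s): [108.29, 108.29, 136.94, 136.94, 172.46, 172.46, 172.46].

INTERFACE

Orientations are given as [roll, pitch, yaw] about the fixed x, y, z axes, in that order (R = Rz(yaw) Ry(pitch) Rx(roll)).
In Python, from cell import bot, viewer gives the robot as it stands.
- The arm moves only by the tool play_rows, never from a script. Its argument "plan" is a list that holds one entry, the list of rows, each a list of 4 numbers: the shift along the world's x, y, z in m, then the turn about the world's z in rad. A call has 1 to 12 rows; each row shifts and turns the commanded pose from where the row before left it; what a row does not reach is not made up. A row lasts 1/10 s, in which the tool goes at most 50 mm and 8.59 degrees, less where a joint would pass 70% of its speed; a pose out of reach is approached as far as the arm can. A call with a gripper value outside its range is refused whole. "jaw" is the finger opening in m, from 0 to 0.0854, set as the call begins (left out, the last holds). The fingers move at their own pace and stop on an object; "grip_force" is the grip in N (left out, the last holds). Time passes only in rows, so rows that do not move let the fingers close. It gives the time, the measured TCP pose, the force, the opening and the grip force at its end, in the units of the state.
- bot.read_state(): the state, without advancing time (a new reading comes with each control period).
- viewer.get_image(name): name is "scene" or "top" or "wrist"; returns a dict with "img" (384x512x3 uint8, blue, green, red), "fx", "fy", "cx", "cy" (pixels), "cam_to_world" (4x4, takes a point from camera to world coordinates); the wrist camera has in their place "mount" (4x4, takes a point from camera to tool coordinates, whose origin is the TCP and whose axes are the flange's). Camera axes: x right, y down, z forward; pixel columns grow to the right and rows downward; lengths in m; the calibration is good to about 2 mm. The wrist camera is an equidistant fisheye: a pixel r from the principal point sees the ray r / f radians off the axis. A picture is of the moment at which its call begins: read the wrist's pose just before it. There is no depth.
- bot.hand_in(): hands the job in; it is judged then, once.
The state is a dict: "time": time; "q": joint angles; "joint_vel": joint speeds; "joint_torque": joint torques, N m; "tcp_pos": TCP position; "tool_rot": TCP orientation; "contact_force": force on the tool from outside, world axes, zero at the start; "torque": the same for the moment, N m; "width": finger opening in m; "finger_force": force on a finger pad.
Only numpy, scipy, OpenCV 4.12 (cv2) and the standard library are available. Lean on these libraries where they do the work, as an engineer would, in place of code of your own. Each camera call takes 0.05 s, during which the arm holds its last target. There are 200 camera calls.

## Working session

There is one attempt and no reset: what is moved stays moved. The work goes in short steps, Python scripts to look and compute and a tool call to move; the robot and the scene stay as the last step left them, time stands still between calls to the robot, and variables do not carry over. Pictures are saved under pics/ and viewed, at most 10 in all, crops included, and the job is handed in when it is done.

Besides the shell and the picture viewer there is one more tool, called after "Call:" as name([rows], argument=value, ...), one row to a line, values as JSON. play_rows: Moves the arm, as the interface text tells. Its arguments: {"type":"object","properties":{"plan":{"type":"array","items":{"type":"array","items":{"type":"array","items":{"type":"number"}}}},"jaw":{"type":"number"},"grip_force":{"type":"number"}},"required":["plan"]}

```bash
mkdir -p pics; cat > h.py <<'E'
import numpy as np, cv2
from cell import bot, viewer
def grab(n, save=None):
    d=viewer.get_image(n)
    if save: cv2.imwrite('pics/'+save, d['img'])
    return d
def ray(d,u,v):
    T=np.array(d['cam_to_world']); r=T[:3,:3]@np.array([(u-d['cx'])/d['fx'],(v-d['cy'])/d['fy'],1.]); return T[:3,3],r
def onz(d,u,v,z):
    o,r=ray(d,u,v); return o+r*(z-o[2])/r[2]
def proj(d,p):
    T=np.array(d['cam_to_world']); c=T[:3,:3].T@(np.array(p)-T[:3,3]); return np.array([d['fx']*c[0]/c[2]+d['cx'],d['fy']*c[1]/c[2]+d['cy']])
E
python3 - <<'E'
from h import *
s=bot.read_state(); print(s)
a=grab('scene'); b=grab('top')
cv2.imwrite('pics/a.png',cv2.resize(np.hstack([a['img'],b['img']]),None,fx=.78,fy=.78))
cv2.imwrite('pics/b.png',cv2.resize(b['img'],(800,600)))
cv2.imwrite('pics/s.png',cv2.resize(a['img'],(800,600)))
for d in(a,b): print(d['fx'],d['cx'],d['cy'],np.round(d['cam_to_world'],3))
E
```

```text
{'time': 0.0, 'q': array([70.5203679 , 29.90731005, -2.08016107, 91.67319143,  1.21400041,
       58.50421653, -6.46565692]), 'joint_vel': array([-0.01270514,  0.0602527 , -0.02659976, -0.05853473, -0.00374838,
       -0.11129246, -0.01485814]), 'joint_torque': array([ 6.98089548e-05, -9.27094173e+01,  1.98019691e+00, -3.69935381e+01,
        1.78548211e-02,  8.19649897e-03,  7.03783689e-05]), 'tcp_pos': array([ 0.16645095, -0.60210456,  0.24774973]), 'tool_rot': array([-1.79937478e+02,  4.51237493e-03,  1.54527666e+01]), 'contact_force': array([ 0.18781629, -0.78250999, -0.18471902]), 'torque': array([0.02666718, 0.00836424, 0.02853697]), 'finger_force': 0.0, 'width': 0.08536596037151932}
367.38329919775833 252.58720270292193 197.77841349931174 [[-0.09   0.875 -0.475  0.916]
 [ 0.996  0.076 -0.049  0.041]
 [-0.007 -0.477 -0.879  0.863]
 [ 0.     0.     0.     1.   ]]
359.7372763849427 264.01749035639665 190.3057136506947 [[ 0.001 -0.982  0.188  0.382]
 [-1.    -0.001 -0.001  0.03 ]
 [ 0.002 -0.188 -0.982  0.867]
 [ 0.     0.     0.     1.   ]]
```

View pics/b.png

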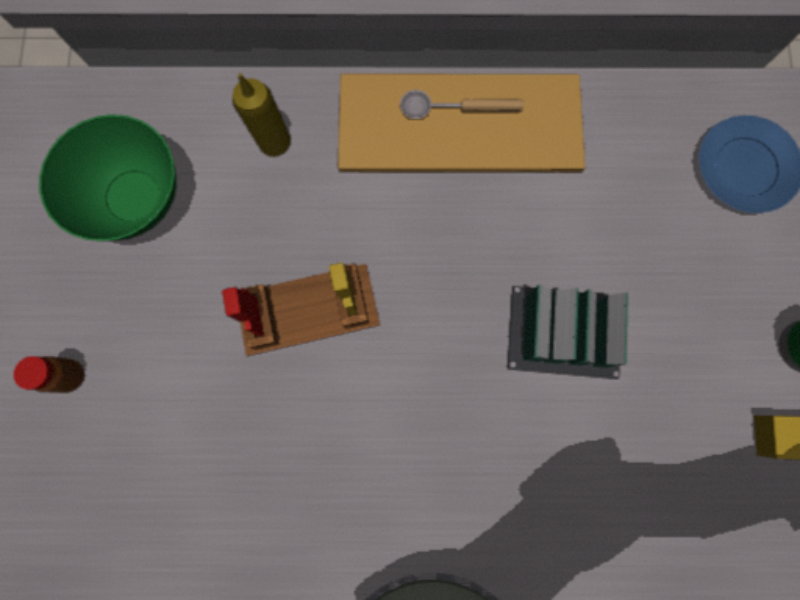

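View pics/s.png

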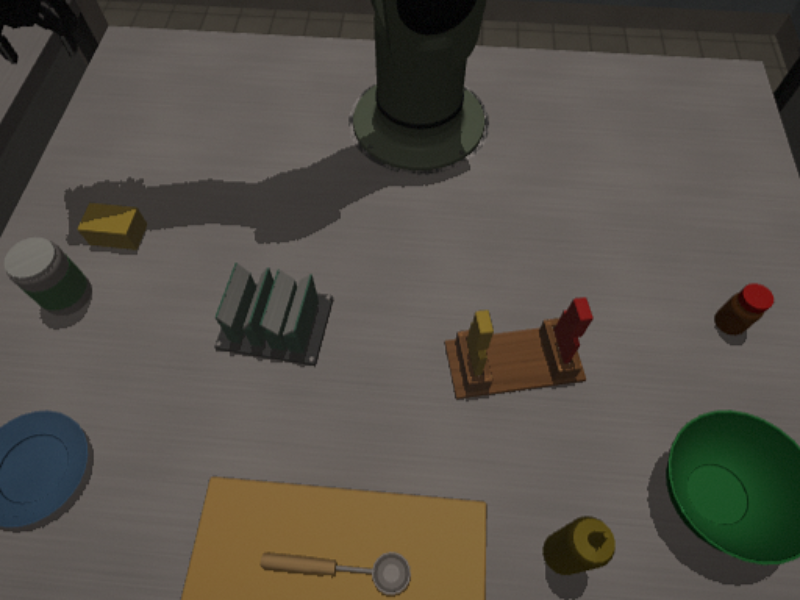

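The top view shows the yellow grip at about (341,277), the red at (234,302) and the stand at (568,330). The scene view has the yellow grip at (482,322) and the stand at (272,315). Next I'll look at enlarged crops with pixel grids.

```bash
python3 - <<'E'
from h import *
a=grab('scene'); b=grab('top')
def crop(d,u,v,w,h,k):
    c=cv2.resize(d['img'][v:v+h,u:u+w],None,fx=k,fy=k,interpolation=cv2.INTER_CUBIC); c=np.clip(c*1.8,0,255).astype(np.uint8)
    for i in range(0,w,10): cv2.putText(c,str(u+i),(i*k,8),0,.3,(255,255,255)); cv2.line(c,(i*k,10),(i*k,14),(255,255,255))
    for j in range(10,h,10): cv2.putText(c,str(v+j),(0,j*k+3),0,.3,(255,255,255))
    return c
A=np.vstack([crop(b,320,176,90,70,4),crop(a,135,165,90,70,4)])
B=np.vstack([crop(b,195,160,70,70,4),crop(a,280,190,70,70,4)])
cv2.imwrite('pics/c.png',np.hstack([A,B]))
for n,d in(('scene',a),('top',b)):
    hsv=cv2.cvtColor(d['img'],cv2.COLOR_BGR2HSV); m=cv2.inRange(hsv,(20,120,40),(35,255,255)); m2=cv2.inRange(hsv,(20,120,110),(35,255,255))
    for mm in(m,m2):
        N,l,st,ce=cv2.connectedComponentsWithStats(mm)
        for i in range(1,N):
            if 15<st[i][4]<400:print(n,st[i],ce[i], cv2.minAreaRect(np.argwhere(l==i)[:,::-1].astype(np.float32)))
E
```

```text
scene [ 50 134  37  15 302] [ 70.06291391 142.4205298 ] ((69.05882263183594, 144.23532104492188), (12.611852645874023, 37.83555603027344), 75.96376037597656)
scene [305 199  11  14 113] [309.54867257 205.42477876] ((309.61175537109375, 205.25291442871094), (14.20894718170166, 8.026427268981934), 77.47119140625)
top [211 168  17  34 310] [219.03548387 182.93225806] ((218.9117431640625, 184.8529510498047), (33.73269271850586, 11.605781555175781), 77.47119140625)
top [151  58  19  12 128] [160.2421875  63.7578125] ((160.0, 63.5), (18.0, 11.0), 0.0)
top [211 168  12  18 160] [216.14375 176.8    ] ((216.0384979248047, 176.6923065185547), (16.669872283935547, 9.60969066619873), 78.69007110595703)
top [219 190   7   7  36] [221.77777778 193.11111111] ((221.70001220703125, 193.10000610351562), (5.692099571228027, 5.692099571228027), 71.56504821777344)
top [495 266  17  25 336] [502.98511905 276.82142857] ((503.0, 278.0), (24.0, 16.0), 90.0)
```

View pics/c.png

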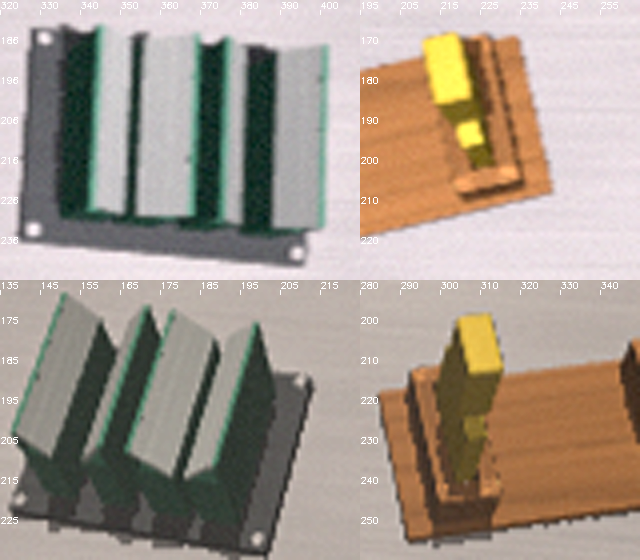

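Top-view crop: the grip's top face is centred at (216,177). The lead-in bottoms leave a dark throat about 2 px wide in the left gap and about 6 px in the right, so the right looks like the 18 mm one. Now the geometry.

```bash
python3 - <<'E'
from h import *
a=grab('scene'); b=grab('top')
def tri(p,q):
    o1,r1=ray(a,*p);o2,r2=ray(b,*q);r1/=np.linalg.norm(r1);r2/=np.linalg.norm(r2)
    s=np.linalg.lstsq(np.c_[r1,-r2],o2-o1,rcond=None)[0];P,Q=o1+s[0]*r1,o2+s[1]*r2
    return np.round((P+Q)/2,4),np.linalg.norm(P-Q)
print('grip top',tri((309.6,205.3),(216.0,176.7)),onz(a,309.6,205.3,.163),onz(b,216,176.7,.163))
for n,d,w in(('scene',a,(280,190,70,70)),('top',b,(195,160,70,70))):
    hsv=cv2.cvtColor(d['img'],cv2.COLOR_BGR2HSV)
    m=cv2.inRange(hsv,(20,120,110 if n=='top' else 90),(35,255,255)); 
    N,l,st,ce=cv2.connectedComponentsWithStats(m[w[1]:w[1]+70,w[0]:w[0]+70])
    i=1+np.argmax(st[1:,4]); pts=np.argwhere(l==i)[:,::-1]+[w[0],w[1]]
    W=np.array([onz(d,*p,.163)[:2]*1000 for p in pts],np.float32); print(n,len(pts),'yellow rect',cv2.minAreaRect(W))
    m=cv2.inRange(hsv,(0,150,40),(6,255,255))|cv2.inRange(hsv,(174,150,40),(180,255,255))
    # green rims
    w=(320,176,90,70) if n=='top' else (130,165,90,70)
    sub=hsv[w[1]:w[1]+w[3],w[0]:w[0]+w[2]]
    m=cv2.inRange(sub,(65,60,70),(95,255,255)); N,l,st,ce=cv2.connectedComponentsWithStats(m)
    for i in range(1,N):
        if st[i][4]<8: continue
        p=np.argwhere(l==i)[:,::-1]+[w[0],w[1]]
        W=np.array([onz(d,*q,.095)[:2]*1000 for q in p])
        vx,vy,x0,y0=cv2.fitLine(W.astype(np.float32),cv2.DIST_HUBER,0,.01,.01).ravel()
        print(n,st[i][4],st[i][:4]+[w[0],w[1],0,0],'mean',W.mean(0).round(1),'xr',W[:,0].min().round(1),W[:,0].max().round(1),'yaw',np.degrees(np.arctan(vy/vx)).round(1))
E
```

```text
grip top (array([0.5448, 0.1253, 0.1615]), np.float64(9.842979032669813e-05)) [0.5455938  0.12520463 0.163     ] [0.54444875 0.12508287 0.163     ]
scene 121 yellow rect ((546.0143432617188, 124.64656066894531), (33.45045852661133, 18.105024337768555), 13.30325984954834)
scene 11 [167 196   4  11] mean [ 527.2 -200. ] xr 513.5 540.6 yaw -5.4
scene 9 [189 200   3   9] mean [ 530.6 -147.5] xr 519.9 541.3 yaw -5.4
top 160 yellow rect ((544.3718872070312, 125.1895751953125), (34.16020965576172, 19.345720291137695), 14.9750394821167)
top 55 [342 183   4  46] mean [ 494.3 -143.3] xr 447.8 546.4 yaw -4.8
top 50 [367 186   3  44] mean [ 491.9 -197.4] xr 445.7 539.7 yaw -5.0
top 31 [375 187   2  28] mean [ 505.  -214.6] xr 478.1 537.5 yaw -3.3
top 8 [400 213   1   8] mean [ 472.7 -264.7] xr 465.2 480.3 yaw -4.0
top 16 [375 216   2  15] mean [ 459.6 -210.2] xr 443.6 473.7 yaw -3.3
top 8 [400 224   1   8] mean [ 449.  -263.1] xr 441.6 456.5 yaw -4.0
```

Yellow grip: (0.545, 0.125), yaw about 14°, top at z 0.1615 against 0.163 expected. Stand yaw is about -5°, with the left mouth at (0.494, -0.170) and the right at (0.488, -0.240), which matches the 70 mm pitch. Moving towards the gauge.

Call:
play_rows([
  [[0.03, 0.033, 0, 0], [0.03, 0.033, 0, 0], [0.03, 0.033, 0, 0], [0.03, 0.033, 0, 0], [0.03, 0.033, 0, 0], [0.03, 0.033, 0, 0], [0.03, 0.033, 0, 0], [0.03, 0.033, 0, 0], [0.03, 0.033, 0, 0], [0.03, 0.033, 0, 0], [0.03, 0.033, 0, 0], [0.03, 0.033, 0, 0]],
], jaw=0.0854)

```text
time: 1.5
tcp_pos: [0.5276, -0.2049, 0.2484]
tool_rot: [180.0, -0.0, 15.4]
contact_force: [1.7, -0.8, 0.2]
width: 0.0854
finger_force: 0.0
```

```bash
cat >> h.py <<'E'
from scipy.spatial.transform import Rotation as Ro
def wrist(save=None):
    s=bot.read_state(); d=grab('wrist',save); T=np.eye(4); T[:3,:3]=Ro.from_euler('xyz',s['tool_rot'],degrees=True).as_matrix(); T[:3,3]=s['tcp_pos']
    d['T']=T@np.array(d['mount']); return d
def wonz(d,u,v,z):
    x,y=u-d['cx'],v-d['cy']; r=np.hypot(x,y); t=r/d['fx']
    c=np.array([x/r*np.sin(t),y/r*np.sin(t),np.cos(t)]); o=d['T'][:3,3]; w=d['T'][:3,:3]@c
    return o+w*(z-o[2])/w[2]
def ortho(d,x0,y0,z,w,k=0.0005): # fisheye -> plan view on plane z; row 0 = max x, col 0 = max y
    n=int(w/k); X,Y=np.meshgrid(x0+w/2-np.arange(n)*k,y0+w/2-np.arange(n)*k,indexing='ij')
    P=np.stack([X,Y,np.full_like(X,z)],-1)-d['T'][:3,3]; c=P@d['T'][:3,:3]
    rr=np.hypot(c[...,0],c[...,1]); t=np.arctan2(rr,c[...,2])*d['fx']/np.maximum(rr,1e-9)
    return cv2.remap(d['img'],(c[...,0]*t+d['cx']).astype(np.float32),(c[...,1]*t+d['cy']).astype(np.float32),cv2.INTER_LINEAR)
E
python3 - <<'E'
from h import *
d=wrist('w1.png'); print(d['fx'],d['cx'],d['cy'],np.round(d['T'],3))
o=[np.clip(ortho(d,.49,-.205,z,.2)*1.6,0,255).astype(np.uint8) for z in(.095,.07)]
cv2.imwrite('pics/w1o.png',np.hstack(o))
E
```

```text
297.3186396354542 254.92112849341285 187.39024585259483 [[ 0.267 -0.93  -0.254  0.59 ]
 [-0.964 -0.257 -0.07  -0.188]
 [-0.001  0.263 -0.965  0.373]
 [ 0.     0.     0.     1.   ]]
```

View pics/w1o.png

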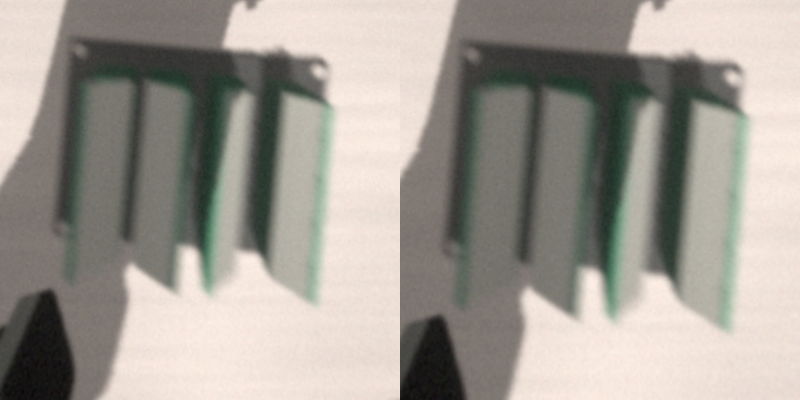

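The plan views show a left throat of about 10 px (5 mm) at z=0.07 and a right one of about 33 px (17 mm). So the right gap is the thick one, with its throat centre near y=-0.241 at x=0.50. On to the gauge.

Call:
play_rows([
  [[0.0015, 0.03, 0, 0], [0.0015, 0.03, 0, 0], [0.0015, 0.03, 0, 0], [0.0015, 0.03, 0, 0], [0.0015, 0.03, 0, 0], [0.0015, 0.03, 0, 0], [0.0015, 0.03, 0, 0], [0.0015, 0.03, 0, 0], [0.0015, 0.03, 0, 0], [0.0015, 0.03, 0, 0], [0.0015, 0.03, 0, 0], [0, 0, 0, 0]],
])

```text
time: 2.75
tcp_pos: [0.5427, 0.1279, 0.2483]
tool_rot: [-179.9, -0.0, 15.7]
contact_force: [-0.4, 0.5, -0.9]
width: 0.0852
finger_force: 0.0
```

```bash
python3 - <<'E'
from h import *
d=wrist('w2.png'); s=bot.read_state(); print(s['tcp_pos'],s['tool_rot'])
o=ortho(d,.545,.15,.163,.2); cv2.imwrite('pics/w2o.png',np.hstack([d['img'][:,:][:384,:400],cv2.resize(o,(384,384))]))
hsv=cv2.cvtColor(o,cv2.COLOR_BGR2HSV)
m=cv2.inRange(hsv,(20,110,100),(35,255,255)); N,l,st,ce=cv2.connectedComponentsWithStats(m)
for i in range(1,N):
    if st[i][4]<200: continue
    p=np.argwhere(l==i); W=np.c_[645-p[:,0]*.5,250-p[:,1]*.5].astype(np.float32)
    print(st[i],W.mean(0),cv2.minAreaRect(W),np.median(hsv[l==i],0))
E
```

```text
[0.54282865 0.12548346 0.24817794] [-1.79962689e+02 -9.42403292e-05  1.56306137e+01]
[226 132  19  20 286] [574.1014  132.56468] ((574.0865478515625, 132.56732177734375), (9.021342277526855, 8.138819694519043), 11.309932708740234) [ 22. 195. 113.]
[ 229  170   46   70 2237] [542.80194 123.98279] ((542.8416748046875, 123.9948501586914), (33.291847229003906, 17.3192195892334), 13.172554969787598) [ 22. 189. 111.]
```

View pics/w2o.png

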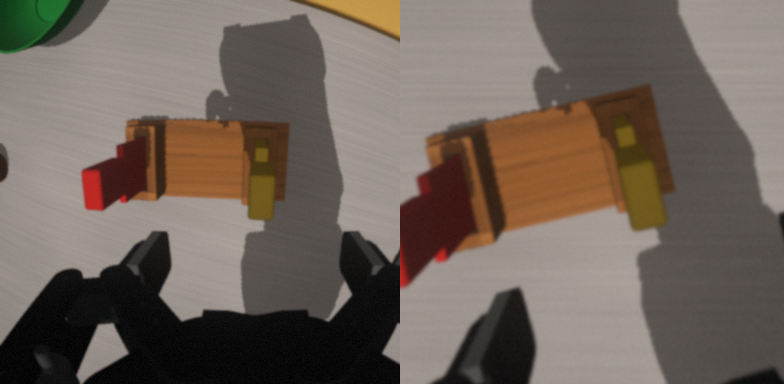

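The wrist view shows the yellow top in the ortho at (542.8, 124.0) mm with yaw 13°. The three views agree to about 2 mm. Descending.

Call:
play_rows([
  [[0.0015, -0.001, -0.01, -0.03], [0, 0, -0.012, 0], [0, 0, -0.012, 0], [0, 0, -0.012, 0], [0, 0, -0.012, 0], [0, 0, -0.012, 0], [0, 0, -0.012, 0], [0, 0, -0.012, 0], [0, 0, -0.01, 0], [0, 0, -0.008, 0], [0, 0, 0, 0], [0, 0, 0, 0]],
])

```text
time: 4.0
tcp_pos: [0.5447, 0.1227, 0.1364]
tool_rot: [-180.0, -0.0, 13.7]
contact_force: [-0.0, -0.7, 0.3]
width: 0.0858
finger_force: 0.0
```

Call:
play_rows([
  [[0, 0, 0, 0], [0, 0, 0, 0], [0, 0, 0, 0], [0, 0, 0, 0], [0, 0, 0, 0], [0, 0, 0, 0], [0, 0, 0, 0], [0, 0, 0, 0]],
], jaw=0.0, grip_force=50)

```text
time: 4.8
tcp_pos: [0.5447, 0.1228, 0.1365]
tool_rot: [-180.0, -0.0, 13.7]
contact_force: [-1.1, 1.4, 5.8]
width: 0.0194
finger_force: 49.4
```

Call:
play_rows([
  [[0, 0, 0.006, 0], [0, 0, 0.008, 0], [0, 0, 0.01, 0], [0, 0, 0.012, 0], [0, 0, 0.012, 0], [0, 0, 0.012, 0], [0, 0, 0.015, 0], [0, 0, 0.015, 0], [0, 0, 0.015, 0], [0, 0, 0.015, 0], [0, 0, 0.005, 0], [0, 0, 0, 0]],
])

```text
time: 6.0
tcp_pos: [0.5448, 0.1226, 0.2621]
tool_rot: [180.0, -0.1, 13.7]
contact_force: [0.5, -0.1, -1.9]
width: 0.0191
finger_force: 49.0
```

Call:
play_rows([
  [[-0.0045, -0.03, 0, -0.027], [-0.0045, -0.03, 0, -0.027], [-0.0045, -0.03, 0, -0.027], [-0.0045, -0.03, 0, -0.027], [-0.0045, -0.03, 0, -0.027], [-0.0045, -0.03, 0, -0.027], [-0.0045, -0.03, 0, -0.027], [-0.0045, -0.03, 0, -0.027], [-0.0045, -0.03, 0, -0.027], [-0.0045, -0.03, 0, -0.027], [-0.0045, -0.03, 0, -0.027], [-0.0045, -0.03, 0, -0.027]],
])

```text
time: 7.2
tcp_pos: [0.4899, -0.2385, 0.2606]
tool_rot: [-180.0, 0.1, -4.9]
contact_force: [0.5, 0.3, -0.6]
width: 0.0196
finger_force: 49.0
```

Call:
play_rows([
  [[-0.002, -0.002, 0, 0], [0, 0, 0, 0], [0, 0, 0, 0]],
])

```text
time: 7.5
tcp_pos: [0.4887, -0.2383, 0.2609]
tool_rot: [-180.0, 0.0, -4.8]
contact_force: [-0.4, 0.4, -0.7]
width: 0.0194
finger_force: 49.0
```

```bash
python3 - <<'E'
from h import *
d=wrist('w3.png'); b=grab('top'); s=bot.read_state(); print(s['tcp_pos'],s['tool_rot'],s['width'])
o=np.clip(ortho(d,.49,-.205,.095,.2)*1.5,0,255).astype(np.uint8)
t=cv2.resize(b['img'][130:250,300:420],(384,384),interpolation=cv2.INTER_CUBIC)
cv2.imwrite('pics/w3o.png',np.hstack([cv2.resize(o,(384,384)),t]))
# rims in wrist ortho and throat edges
for z in(.095,.07):
    o=ortho(d,.49,-.205,z,.2); hsv=cv2.cvtColor(o,cv2.COLOR_BGR2HSV)
    m=cv2.inRange(hsv,(65,70,60),(95,255,255)) if z>.08 else cv2.inRange(hsv,(0,0,0),(180,255,45))
    N,l,st,ce=cv2.connectedComponentsWithStats(m)
    for i in range(1,N):
        if st[i][4]<250: continue
        p=np.argwhere(l==i); W=np.c_[590-p[:,0]*.5,-105-p[:,1]*.5].astype(np.float32)
        vx,vy,x0,y0=cv2.fitLine(W,cv2.DIST_HUBER,0,.01,.01).ravel()
        print(z,st[i],W.mean(0),np.degrees(np.arctan(vy/vx)))
E
```

```text
[ 0.48885816 -0.23827861  0.26115146] [-1.79977059e+02  9.41131722e-03 -4.72574904e+00] 0.019233938512251657
0.095 [177  98  20 194 411] [ 496.71777 -198.7567 ] -5.2845793
0.095 [214 101  17 169 391] [ 503.7455 -216.5179] -4.9896703
0.095 [316 138  18 166 670] [ 481.9321  -267.79477] -5.28261
0.07 [  123    66   204   231 12213] [ 517.2358  -208.59805] -13.140258
0.07 [ 119  345   54   55 1690] [ 403.00534 -179.21243] -33.782276
0.07 [338 361  33  39 884] [ 399.17477 -281.43835] 29.343313
```

View pics/w3o.png

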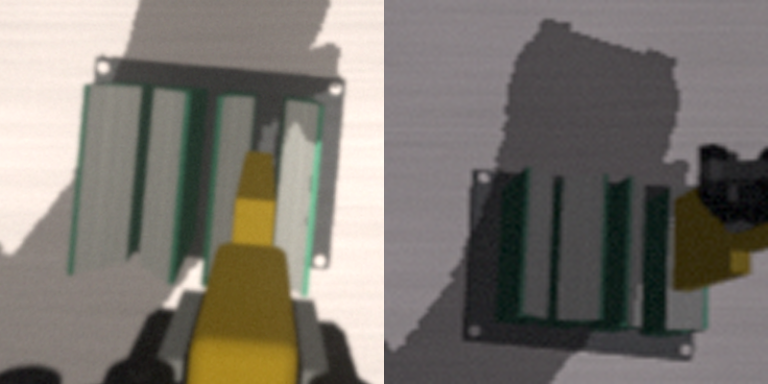

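The wrist view shows the blade hanging over the right gap with rims at y -215/-268 mm, so the gap centre is about y=-0.241. Shifting -2.5 mm and descending, slowly near the throat.

Call:
play_rows([
  [[0, -0.0025, 0, -0.003], [0, 0, -0.01, 0], [0, 0, -0.01, 0], [0, 0, -0.01, 0], [0, 0, -0.01, 0], [0, 0, -0.008, 0], [0, 0, -0.006, 0], [0, 0, -0.004, 0], [0, 0, -0.004, 0], [0, 0, -0.004, 0], [0, 0, -0.004, 0], [0, 0, 0, 0]],
])

```text
time: 8.8
tcp_pos: [0.4884, -0.2418, 0.1909]
tool_rot: [-180.0, 0.0, -5.0]
contact_force: [-0.2, -0.9, -1.9]
width: 0.0196
finger_force: 49.0
```

The blade edge is at about 62 mm, inside the throat with no resistance. Continuing.

Call:
play_rows([
  [[0, 0, -0.005, 0], [0, 0, -0.005, 0], [0, 0, -0.005, 0], [0, 0, -0.005, 0], [0, 0, -0.005, 0], [0, 0, -0.005, 0], [0, 0, -0.005, 0], [0, 0, -0.005, 0], [0, 0, -0.004, 0], [0, 0, -0.003, 0], [0, 0, -0.002, 0], [0, 0, 0, 0]],
])

```text
time: 10.0
tcp_pos: [0.4885, -0.2418, 0.1421]
tool_rot: [-180.0, 0.0, -5.0]
contact_force: [-0.0, 0.8, -1.6]
width: 0.0198
finger_force: 49.0
```

Call:
play_rows([
  [[0, 0, -0.001, 0], [0, 0, -0.001, 0], [0, 0, -0.001, 0], [0, 0, -0.001, 0], [0, 0, 0, 0]],
])

```text
time: 10.5
tcp_pos: [0.4888, -0.242, 0.1385]
tool_rot: [180.0, -0.0, -5.0]
contact_force: [-0.0, 0.5, 2.5]
width: 0.0195
finger_force: 49.5
```

Call:
play_rows([
  [[0, 0, -0.0005, 0], [0, 0, -0.0005, 0], [0, 0, 0, 0]],
])

```text
time: 10.8
tcp_pos: [0.489, -0.242, 0.1385]
tool_rot: [180.0, -0.1, -5.0]
contact_force: [-4.1, 1.7, 21.5]
width: 0.0195
finger_force: 52.2
```

It is firmly on the floor at the expected height: 21 N at z 0.1385. I'll ease off, release and retreat.

Call:
play_rows([
  [[0, 0, 0.0008, 0], [0, 0, 0, 0]],
])

```text
time: 11.0
tcp_pos: [0.4889, -0.242, 0.1385]
tool_rot: [180.0, -0.0, -5.0]
contact_force: [-0.7, 0.6, 9.7]
width: 0.0195
finger_force: 50.3
```

Call:
play_rows([
  [[0, 0, 0, 0], [0, 0, 0, 0], [0, 0, 0, 0], [0, 0, 0, 0], [0, 0, 0, 0], [0, 0, 0, 0], [0, 0, 0, 0], [0, 0, 0, 0]],
], jaw=0.07)

```text
time: 11.8
tcp_pos: [0.4886, -0.2419, 0.1381]
tool_rot: [180.0, -0.0, -5.0]
contact_force: [-0.6, -0.3, 0.5]
width: 0.0696
finger_force: 0.0
```

Call:
play_rows([
  [[0, 0, 0.006, 0], [0, 0, 0.01, 0], [0, 0, 0.012, 0], [0, 0, 0.015, 0], [0, 0, 0.015, 0], [0, 0, 0.015, 0], [0, 0, 0.015, 0], [0, 0, 0.015, 0], [0, 0, 0.015, 0], [0, 0, 0.01, 0], [0, 0, 0, 0], [0, 0, 0, 0]],
])

```text
time: 13.0
tcp_pos: [0.4884, -0.2419, 0.2661]
tool_rot: [180.0, -0.0, -5.0]
contact_force: [0.8, 1.0, 0.1]
width: 0.0696
finger_force: 0.0
```

```bash
python3 - <<'E'
from h import *
d=wrist('w4.png'); a=grab('scene'); b=grab('top')
c=lambda d,u,v,w,h,k: np.clip(cv2.resize(d['img'][v:v+h,u:u+w],None,fx=k,fy=k,interpolation=cv2.INTER_CUBIC)*1.5,0,255).astype(np.uint8)
cv2.imwrite('pics/e.png',np.hstack([np.vstack([c(a,120,130,260,130,1.5),c(b,140,130,260,130,1.5)]),c(d,60,0,384,384,390/384)[:390]]))
o=ortho(d,.49,-.24,.165,.2);hsv=cv2.cvtColor(o,cv2.COLOR_BGR2HSV)
N,l,st,ce=cv2.connectedComponentsWithStats(cv2.inRange(hsv,(20,110,100),(35,255,255)))
for i in range(1,N):
    if st[i][4]>200:
        p=np.argwhere(l==i); W=np.c_[590-p[:,0]*.5,-140-p[:,1]*.5].astype(np.float32); print(cv2.minAreaRect(W))
E
```

```text
((519.5, -244.75), (6.5, 8.0), 90.0)
((487.11492919921875, -242.17465209960938), (17.8746337890625, 32.68600845336914), 83.23382568359375)
```

View pics/e.png

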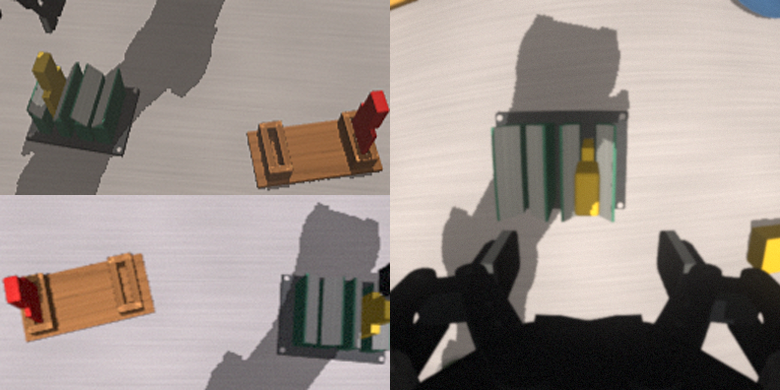

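The yellow gauge stands upright in the right gap with its top at (487, -242) mm. The red one is still in its pocket, and the gripper is clear.

```bash
python3 -c "
from cell import bot
print(bot.hand_in())"
```

```text
the job is handed in; nothing more can be done
None
```

The yellow gauge is fully home and standing free in the right (-y) gap, which is the 18 mm one; the red gauge is untouched in its rest, and I handed the job in at about 13 s.

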